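Space the relay cards and hold the keeper down

TASK

Stand the loose plastic spacer (the block with a narrow grip rib on top), foot down, in the one gap of the relay-card stand that is wide enough for it, fully home on the stand's floor, and let go of it. Then swing the sprung keeper plate over and press it down flush on its rest post with the fingertips; it springs up if released, so finish while still holding it pressed down. Leave the other things on the desk where they lie.

Things in the scene. Friction and masses are not known exactly. Their poses are not given: they have to be found in the camera images.
- stand: Fixed grey steel card stand. Origin under its base on the desk, z up, cards in a row along y. Base 124 mm in x, y -95 to +125 mm; floor 10 mm above the desk. Low rails (8 mm high) at x = +-56 mm leave 100 mm between. End plate: inner face y = -60 mm, 70 mm high. Rest post at y = -83, 106 mm high. Three slots, one card each: boards' mid-planes at y = -22, +18, +58 mm.
- card_low: Fixed relay card with the shallowest cans. Board 96 (x) x 4 x 60 mm; origin mid lower edge of the board, on the stand's floor; axes as the stand's. Cans stand 10 mm off its -y face. The clear gap from the cans to the next board or end plate on the -y side is 26 mm: y = -38 to -12 mm in this frame, centre -25 mm. It may be in any of the three slots.
- card_mid: Fixed relay card like card_low but with cans 21 mm deep: the gap on its -y side is 15 mm, too narrow.
- card_tall: Fixed relay card like card_low but with cans 23 mm deep: the gap on its -y side is 13 mm, too narrow.
- spacer: Loose white plastic spacer, upright on the desk, about 0.12 kg. Origin centre of underside, z up, long axis x. Foot 76 x 16 mm, 12 mm high; body 80 (x) x 22 (y) mm up to 58 mm; grip rib 50 (x) x 12 (y) mm from 58 to 94 mm height. Seated, its body ends 2 mm below the card tops (70 mm above the desk) and the rib top is 104 mm above the desk.
- keeper (a joint): Keeper plate's hinge angle, rad: 0 = level, flush on the rest post; 1.6 to 1.88 at the start (upright above the hinge post). It swings toward the stand's -y and down. A spring (0.45 N m/rad, rest at 1.75 rad; friction 0.1 N m) opens it: about 4 N at keeper_pad keeps it closed. A spacer that is not home stops it from closing.
- keeper_hinge (a point): Point on the keeper's hinge line, which runs along the stand's x: in the stand's frame at (0, 110, 106) mm. Fixed to the stand, above the hinge post (44 x 22 mm, 96 mm high).
- keeper_pad (a point): Middle of the plate's outer face (the upper face when closed), 150 mm from the hinge line. The plate is steel, 40 mm wide (stand x), 6 mm thick, 208 mm long from the hinge line; its inner face lies in the plane of the hinge line. Closed, its top is 112 mm above the desk.
- mouthpiece: Black bakelite mouthpiece, 54 mm wide, 38 mm high, bystander. Origin under its centre.
- lamp_socket: Brass lamp socket, 32 mm wide, 42 mm high, bystander. Origin under its centre.
- terminal_strip: Terminal strip, 22 x 100 (y) x 13 mm, bystander. Origin under its centre.
- magnifier: Chrome magnifier lying flat, 84 mm disc 14 mm thick, handle to its +y up to 125 mm from the centre, bystander. Origin under the disc's centre.
Things that resemble listed ones, but are neither listed nor needed, are in the scene too. What is shaped like the spacer but blue or pink is not meant.

How it is judged:
On the way, in this order (a step that is already met when the one before it is completed fails the run):
1. the spacer stands home in the wide gap, let go, the keeper still open (y of spacer in the frame of card_low between -0.03 and -0.02 m and x of spacer in the frame of card_low between -0.015 and 0.015 m and z of spacer in the frame of card_low below 0.004 m and angle between spacer's own z axis and vertical below 0.1 rad and contact force between the fingers and spacer below 0.1 N and value of joint keeper above 0.5 rad), for 0.2 s.
2. the keeper plate is pressed flush on its rest post (value of joint keeper below 0.03 rad and contact force between the fingers and stand above 1 N), for 0.2 s.
At the end, for the whole second after the job is handed in: Spacer upright and untouched on the stand's floor in the 26 mm gap at card_low (within 4 mm of the floor, 5 mm across, 15 mm along, 0.1 rad tilt, 0.12 rad turn), while the fingers press the keeper with over 1 N and its joint stays below 0.03 rad (all of step 2 and y of spacer in the frame of card_low between -0.03 and -0.02 m and x of spacer in the frame of card_low between -0.015 and 0.015 m and z of spacer in the frame of card_low below 0.004 m and angle between spacer's own z axis and vertical below 0.1 rad and angle between the x axis of spacer and the x axis of stand, either way round below 0.12 rad and linear speed of spacer below 0.02 m/s and contact force between the fingers and spacer below 0.1 N); the arm keeps its last pose, push and grip.
It fails at once if the mouthpiece is moved more than 30 mm (distance of mouthpiece from where it was at the start of the episode above 0.03 m).
It fails at once if the lamp socket is moved more than 30 mm (distance of lamp_socket from where it was at the start of the episode above 0.03 m).
It fails at once if the terminal strip is moved more than 30 mm (distance of terminal_strip from where it was at the start of the episode above 0.03 m).
It fails at once if the magnifier is moved more than 30 mm (distance of magnifier from where it was at the start of the episode above 0.03 m).
It also fails if it takes over 64 s, if anything falls off the work surface, if the arm or the gripper's body presses on something with over 40 N, if the wrist force passes 120 N, or if a joint passes its speed limit or range.

ROBOT

A 6-joint arm with a two-finger parallel gripper is mounted at the origin on the work surface. World frame = base frame: x ahead of the robot, y to its left, z up, the work surface at z = 0. Lengths are in m, angles in rad, forces in N, time in s.
With the tool pointing down it reaches from about 0.35 to 0.975 m from the base axis. Payload 4.9 kg.
Tool frame: the origin (TCP) lies between the finger pads; the fingertips stand 25 mm ahead of it and the grasp point (between the pads) lies 6 mm ahead of it (manip.tcp_to_tips is the z of the fingertips in the tool frame, in m); z points along the fingers, y is the line along which they close (so a half turn about z gives the same grasp; the last joint's range is limited). The gripper opens to 85 mm and grips with 20 to 120 N. Pads are 22 mm wide; open, the fingers measure 114 mm over their backs; the gripper's body (76 mm by 85 mm) begins 54 mm behind the grasp point. The pads swing forward as they close: fully open they stand 13 mm farther back than shut.
Start: joints at [-1.351, 0.053, 1.613, -0, 1.476, -0.119], TCP at [0.208, -0.589, 0.256] pointing down, gripper open.
Joint ranges: [-3.01, 3.01], [-1.01, 2.22], [0.06, 2.58], [-1.02, 4.17], [0.09, 2.62], [-3.14, 3.14]. Speed limits (rad/s): [2.57, 2.57, 3.14, 3.14, 3.14, 3.14].

INTERFACE

Orientations are given as a unit quaternion [w, x, y, z].
In Python, from plant import manip gives the robot as it stands. The module is installed in compiled form; this text tells all that it offers.
- The arm moves only by the tool arm_command, never from a script. Its argument "moves" is a list of rows, each a list of 3 entries, a list of its own where there are three numbers: the opening, from -1 (shut) to 1 (fully open), then the shift along the tool's x, y, z in units of 0.15 m (1.0 is 0.15 m), then the turn about the tool's z in units of 2 pi rad (1.0 is 2 pi rad). A call has 1 to 20 rows; each row is the pose to reach, as a shift and turn from the pose commanded when the call began, along the tool's axes at that moment, turning the shorter way round; what a row does not reach only later rows make up. A row lasts 1/12 s, in which the tool goes at most 41.7 mm and 7.16 degrees, less where a joint would pass 70% of its speed; a pose out of reach is approached as far as the arm can. A call with a number of a shift or a turn outside -1 to 1 is refused whole. A call with a gripper value outside its range is refused whole. The fingers move at their own pace and stop on an object; the grip force is fixed at half the most. Time passes only in rows, so rows that repeat a pose let the fingers close. It gives the time, the measured TCP pose, the force, the opening and the grip force at its end, in the units of the state.
- manip.state(): the state, without advancing time (a new reading comes with each control period).
- manip.grab_frame(name): name is "side" or "top"; returns a dict with "frame" (384x512x3 uint8, red, green, blue), "fx", "fy", "cx", "cy" (pixels), "k1" (the pictures are not rectified: a ray, as slopes to the right and down, at radius r is drawn at 1 + k1 r^2 times it, then the intrinsics apply), "R" (3x3) and "t" (3): a world point X has camera coordinates R X + t. Camera axes: x right, y down, z forward; pixel columns grow to the right and rows downward; lengths in m; the calibration is good to about 2 mm. A picture is of the moment at which its call begins. There is no depth.
- manip.job_done(): hands the job in; it is judged then, once.
Trained networks look in a picture, given as the dict that the camera call returned (one of the last four; its "shot" number tells which), for a name from the list of things; names that differ only in an ending like _2 or _b are one class to them, and where a whole thing is asked for, a point or a joint stands for the part that bears it (a point fixed in the world has none). Each returns a list of dicts, best first, with "confidence" (0 to 1); they miss things now and then, are a little off and sometimes report something else, mostly with a low value. They report only what shows in the picture. A call takes as long as a camera call. They do not tell look-alikes from the thing itself.
- manip.search_frame(picture, target): "extent" ([left, top, right, bottom] in pixels, round what is visible of it).
The state is a dict: "time": time; "joint_pos": joint angles; "joint_vel": joint speeds; "joint_efforts": joint torques, N m; "tool_pos": TCP position; "tool_rot": TCP orientation; "contact_force": force on the tool from outside, world axes, zero at the start; "ft_torque": the same for the moment, N m; "gripper_width": opening from 0.0 (shut) to 1.0 (fully open); "grasp_force": force on a finger pad.
Only numpy, scipy, OpenCV 4.12 (cv2) and the standard library are available. Lean on these libraries where they do the work, as an engineer would, in place of code of your own. Each camera call takes 0.05 s, during which the arm holds its last target. There are 200 camera calls.

## Working session

There is one attempt and no reset: what is moved stays moved. The work goes in short steps, Python scripts to look and compute and a tool call to move; the robot and the scene stay as the last step left them, time stands still between calls to the robot, and variables do not carry over. Pictures are saved under pics/ and viewed, at most 10 in all, crops included, and the job is handed in when it is done.

Besides the shell and the picture viewer there is one more tool, called after ">>>" as name([rows], argument=value, ...), one row to a line, values as JSON. arm_command: Moves the arm, as the interface text tells. Shifts and turns lie within -1 to 1; 1 stands for 0.15 m of shift or 2 pi rad of turn. Its arguments: {"type":"object","properties":{"moves":{"type":"array"}},"required":["moves"]}

```bash
mkdir -p pics; cat > h.py <<'E'
import numpy as np, cv2
from plant import manip
def ray(f,u,v):
    d=np.array([(u-f['cx'])/f['fx'],(v-f['cy'])/f['fy']]); s=d.copy()
    for _ in range(30): s=d/(1+f['k1']*(s@s))
    R=np.array(f['R']);t=np.array(f['t'])
    return -R.T@t, R.T@np.array([s[0],s[1],1])
def onz(f,u,v,z):
    c,d=ray(f,u,v); return c+d*(z-c[2])/d[2]
def proj(f,X):
    c=np.array(f['R'])@np.array(X)+np.array(f['t']); s=c[:2]/c[2]; s=s*(1+f['k1']*(s@s))
    return np.array([f['fx']*s[0]+f['cx'],f['fy']*s[1]+f['cy']])
def tri(obs):
    A=np.zeros((3,3));b=np.zeros(3)
    for f,u,v in obs:
        c,d=ray(f,u,v); d/=np.linalg.norm(d); P=np.eye(3)-np.outer(d,d); A+=P;b+=P@c
    return np.linalg.solve(A,b)
def save(n,img): cv2.imwrite('pics/'+n,img[...,::-1])
E
python3 - <<'E'
from h import *
np.set_printoptions(precision=3,suppress=True)
for n in('side','top'):
    f=manip.grab_frame(n); save(n+'0.png',cv2.resize(f['frame'],(800,600),interpolation=cv2.INTER_CUBIC))
    print(n,f['fx'],f['k1'],np.array(f['R']),-np.array(f['R']).T@np.array(f['t']))
    for k in['stand','card_low','card_mid','card_tall','spacer','keeper','mouthpiece','lamp_socket','terminal_strip','magnifier']:
        print(k,[(np.round(d['extent']),round(d['confidence'],2)) for d in manip.search_frame(f,k)][:4])
print(manip.state())
E
```

```text
side 414.96073129042264 0.04629687168595138 [[-0.889 -0.457 -0.019]
 [-0.319  0.65  -0.69 ]
 [ 0.327 -0.608 -0.724]] [0.311 0.392 0.683]
stand []
card_low [(array([216., 250., 256., 296.]), 0.82)]
card_mid [(array([200., 260., 246., 311.]), 0.87), (array([125., 223., 286., 366.]), 0.5)]
card_tall [(array([183., 275., 232., 324.]), 0.66)]
spacer [(array([301., 190., 341., 232.]), 0.88), (array([278., 135., 302., 184.]), 0.82)]
keeper [(array([126., 220., 185., 314.]), 0.67)]
mouthpiece [(array([178., 184., 200., 211.]), 0.85), (array([318., 161., 356., 196.]), 0.58)]
lamp_socket [(array([115., 278., 133., 296.]), 0.83)]
terminal_strip [(array([329., 259., 353., 303.]), 0.69)]
magnifier [(array([231., 131., 270., 176.]), 0.57)]
top 366.3790583049454 0.03908546862697173 [[ 0.025 -1.     0.003]
 [-0.996 -0.025 -0.086]
 [ 0.086 -0.001 -0.996]] [ 0.487 -0.118  0.79 ]
stand [(array([ 16., 126., 222., 228.]), 0.9)]
card_low [(array([173., 167., 189., 214.]), 0.9)]
card_mid [(array([150., 165., 180., 211.]), 0.72), (array([132., 158., 161., 207.]), 0.21)]
card_tall [(array([132., 156., 160., 
[... 312 characters left out ...]
 109.]), 0.57)]
lamp_socket [(array([132., 102., 144., 114.]), 0.46)]
terminal_strip [(array([201., 271., 250., 280.]), 0.72)]
magnifier [(array([309.,  99., 386., 142.]), 0.95), (array([ 19., 130., 224., 230.]), 0.17)]
{'time': 1.1, 'joint_pos': array([-1.351,  0.053,  1.613, -0.   ,  1.476, -0.119]), 'joint_vel': array([-0.001,  0.001,  0.001,  0.   ,  0.   , -0.002]), 'joint_efforts': array([  0.   , -39.37 , -37.047,  -0.   ,   0.001,  -0.   ]), 'tool_pos': array([ 0.208, -0.589,  0.256]), 'tool_rot': array([-0.   ,  0.986,  0.169, -0.   ]), 'contact_force': array([0.813, 0.101, 0.009]), 'ft_torque': array([-0.008, -0.023, -0.026]), 'grasp_force': 0.0, 'gripper_width': 0.998589842094069}
```

View pics/side0.png

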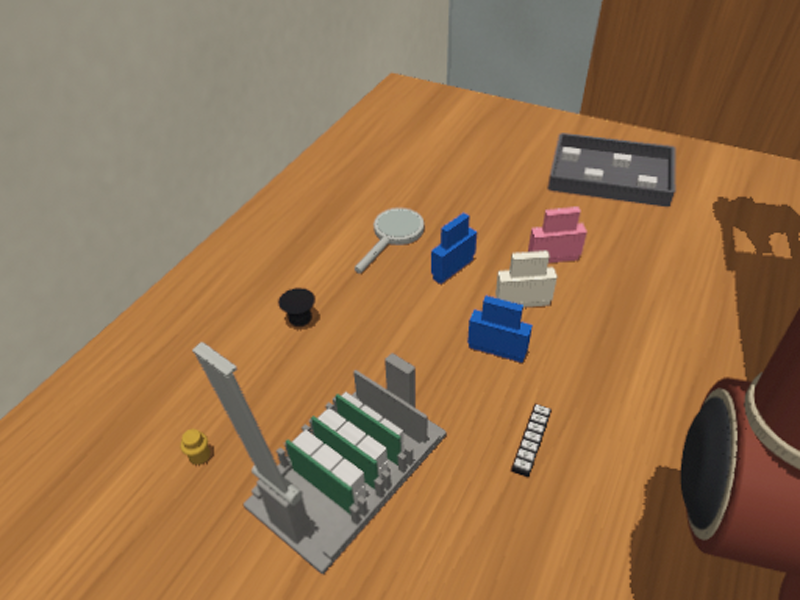

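View pics/top0.png

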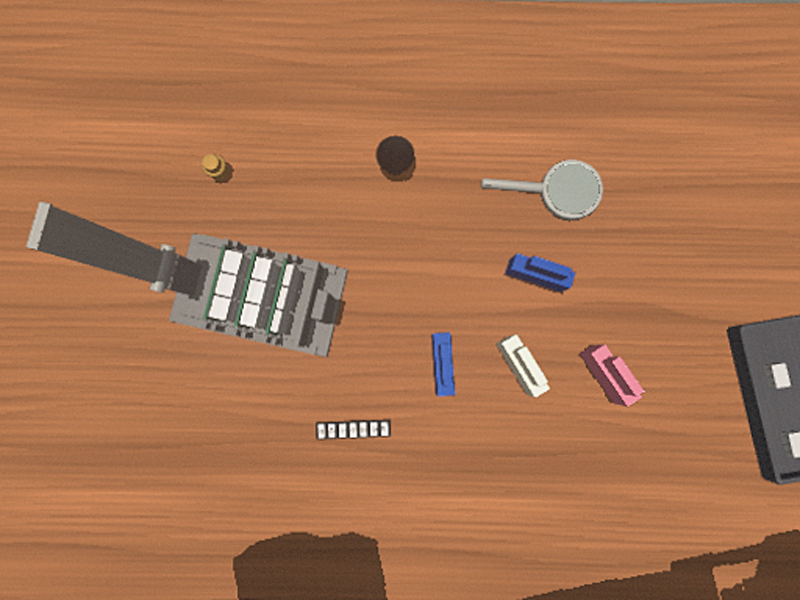

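White spacer is at about (523,365) in the top view and (526,280) in the side view, both at 800 px scale. Things that could be mistaken for it:
- Blue blocks: top (443,364) and (540,272).
- Pink block: top (612,375).
- White pieces in the tray.

I choose the white one. The shallow cans (card_low) are in the slot nearest the end plate, top (283,297).

```bash
python3 - <<'E'
from h import *
t=manip.grab_frame('top');s=manip.grab_frame('side')
def crop(f,x,y,w,h,k): return cv2.resize(f['frame'][y:y+h,x:x+w],None,fx=k,fy=k,interpolation=cv2.INTER_CUBIC)
save('st.png',crop(t,100,140,128,96,6))
save('ss.png',crop(s,155,220,133,100+46,4) if 0 else crop(s,155,222,140,148,4))
save('sp.png',np.hstack([crop(t,312,205,50,60,8),crop(s,312,155,50,60,8)]))
for f in(t,s):
    hsv=cv2.cvtColor(f['frame'],cv2.COLOR_RGB2HSV)
    x0,y0=(312,205) if f is t else (312,155)
    m=(hsv[y0:y0+60,x0:x0+50,1]<70).astype(np.uint8)
    print(cv2.minAreaRect(cv2.findNonZero(m)))
E
```

```text
((22.948497772216797, 28.916309356689453), (42.124332427978516, 16.24702262878418), 58.392494201660156)
((24.05882453918457, 27.235294342041016), (37.72969055175781, 51.44957733154297), 30.963754653930664)
```

View pics/st.png

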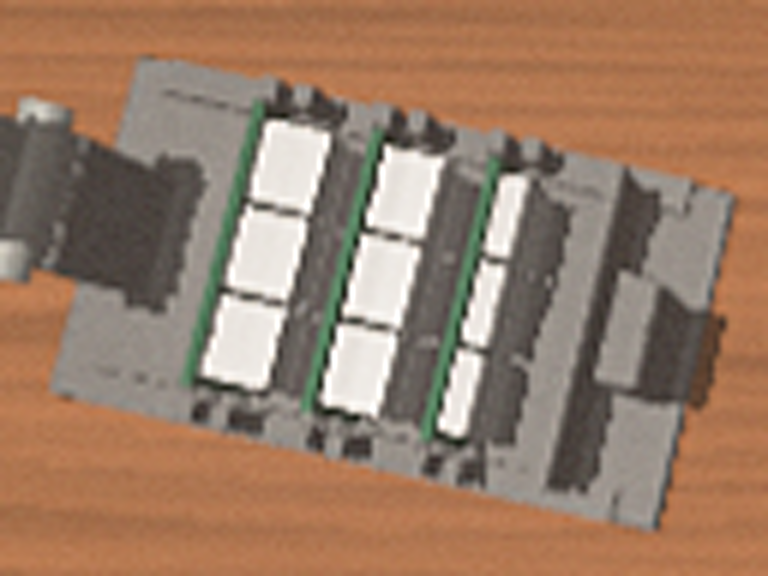

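View pics/ss.png

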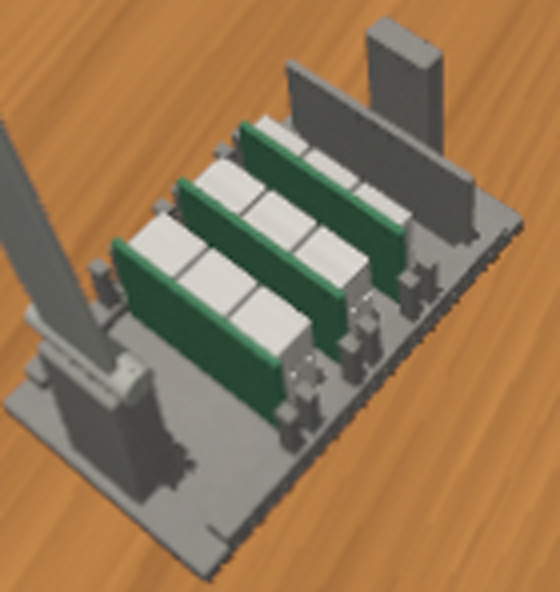

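View pics/sp.png

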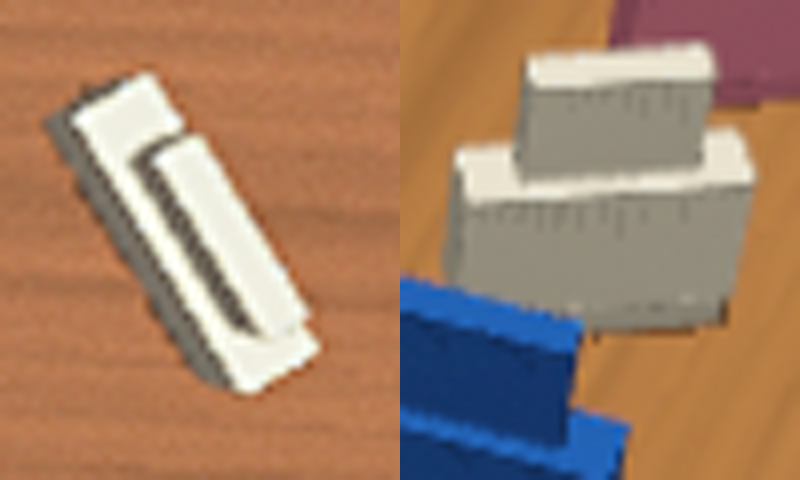

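```bash
cat > fit.py <<'E'
from h import *
from scipy.optimize import least_squares
np.set_printoptions(precision=4,suppress=True)
t=manip.grab_frame('top');s=manip.grab_frame('side')
def P(x0,y0,k,u,v): return ((u+.5)/k-.5+x0,(v+.5)/k-.5+y0)
def fit(obs,g):
    def r(p):
        c,sn=np.cos(p[3]),np.sin(p[3])
        return np.concatenate([proj(f,[p[0]+c*X[0]-sn*X[1],p[1]+sn*X[0]+c*X[1],p[2]+X[2]])-uv for f,uv,X in obs])
    q=least_squares(r,g,loss='soft_l1',x_scale=.01); print(q.x); print(r(q.x).reshape(-1,2).round(1).tolist()); return q.x
T=lambda u,v,*X:(t,P(100,140,6,u,v),np.array(X)/1000)
S=lambda u,v,*X:(s,P(155,222,4,u,v),np.array(X)/1000)
A=[T(140,60,62,125,10),T(735,197,62,-95,10),T(655,528,-62,-95,10),T(55,392,-62,125,10),
T(497,160,48,-22,70),T(428,440,-48,-22,70),T(379,130,48,18,70),T(309,410,-48,18,70),T(258,105,48,58,70),T(191,383,-48,58,70)]
B=[S(522,222,-62,-95,10),S(210,568,-62,125,10),S(5,400,62,125,10),S(240,128,48,-20,70),S(405,235,-48,-20,70),S(115,245,48,60,70),S(282,362,-48,60,70)]
g=[.5,.15,0,-.2]
print('stand');fit(A,g);fit(B,g);fit(A+B,g)
T=lambda u,v,*X:(t,P(312,205,8,u,v),np.array(X)/1000)
S=lambda u,v,*X:(s,P(312,155,8,u-400,v),np.array(X)/1000)
A=[T(150,72,40,-11,58),T(72,118,40,11,58),T(245,393,-40,11,58),T(320,345,-40,-11,58),T(203,137,25,-6,94),T(155,157,25,6,94),T(265,338,-25,6,94),T(307,318,-25,-6,94)]
B=[S(468,203,40,11,58),S(755,183,-40,11,58),S(738,130,-40,-11,58),S(455,147,40,-11,58),S(531,88,25,6,94),S(715,80,-25,6,94),S(708,42,-25,-6,94),S(528,52,25,-6,94)]
g=[.4,-.3,0,.6]
print('spacer');fit(A,g);fit(B,g);fit(A+B,g)
E
python3 fit.py
```

```text
stand
[ 0.5622  0.0574 -0.0097 -0.1988]
[[0.1, -0.2], [-0.2, -0.6], [-0.2, 0.1], [-0.4, 0.0], [-0.1, -0.2], [-0.1, -0.2], [0.1, 0.3], [0.0, 0.3], [0.8, 0.1], [-0.0, 0.3]]
[ 0.564   0.0492 -0.0123 -0.2006]
[[0.2, -1.7], [-0.0, 0.6], [1.0, -0.0], [0.2, -0.2], [-1.1, 0.1], [0.4, -0.4], [-0.8, 0.9]]
[ 0.5607  0.0548 -0.0017 -0.1986]
[[0.0, -0.3], [0.7, -0.5], [0.6, 0.8], [-0.6, 0.6], [0.4, -0.1], [0.3, 0.4], [0.4, 0.4], [0.2, 0.9], [0.9, 0.1], [-0.1, 0.9], [0.7, -2.0], [-0.6, 2.0], [-0.5, 0.6], [-0.4, -0.8], [-1.0, -0.1], [-0.7, -0.4], [-1.1, 1.3]]
spacer
[ 0.4774 -0.2863 -0.0114  0.5614]
[[0.0, 0.2], [0.5, 0.0], [-0.0, 0.1], [-0.1, 0.4], [-0.7, -0.5], [-0.0, 0.2], [0.1, 0.2], [0.2, -0.6]]
[ 0.4779 -0.2902 -0.0066  0.54  ]
[[-0.0, -0.4], [0.1, 0.0], [0.0, -0.0], [-0.0, -0.1], [0.2, -0.2], [0.2, -0.5], [-0.1, 0.6], [-0.5, 0.7]]
[ 0.477  -0.2841 -0.0014  0.5542]
[[0.1, 0.1], [0.5, -0.0], [-0.1, 0.6], [0.1, 1.0], [-0.6, -0.5], [0.0, 0.2], [0.2, 0.6], [0.4, -0.1], [-0.3, -0.1], [0.0, -0.1], [-0.2, -0.2], [-0.5, 0.2], [-0.1, -0.1], [0.1, -0.7], [-0.3, 0.4], [-0.8, 0.7]]
```

>>> arm_command([
  [1,[0.79,-0.438,0],0],
  [1,[0.79,-0.438,0],0],
  [1,[0.79,-0.438,0],0],
  [1,[0.79,-0.438,0],0],
])

```text
time: 1.63
tool_pos: [0.3005, -0.4846, 0.2564]
tool_rot: [-0.001, 0.985, 0.17, 0.001]
contact_force: [0.3, -0.3, 0.6]
gripper_width: 1.002
grasp_force: 0.0
```

>>> arm_command([
  [1,[0.79,-0.438,0],0],
  [1,[0.79,-0.438,0],0],
  [1,[0.79,-0.438,0],0],
  [1,[0.79,-0.438,0],0],
])

```text
time: 1.97
tool_pos: [0.3902, -0.3833, 0.2565]
tool_rot: [-0.0, 0.985, 0.171, 0.001]
contact_force: [0.0, -0.9, -0.1]
gripper_width: 0.999
grasp_force: 0.0
```

>>> arm_command([
  [0.2,[0.79,-0.438,0.3],-0.034],
  [0.2,[0.79,-0.438,0.3],-0.034],
  [0.2,[0.79,-0.438,0.3],-0.034],
  [0.2,[0.79,-0.438,0.3],-0.034],
  [0.2,[0.79,-0.438,0.3],-0.034],
  [0.2,[0.79,-0.438,0.3],-0.034],
])

```text
time: 2.47
tool_pos: [0.4776, -0.2852, 0.2109]
tool_rot: [-0.0, 0.962, 0.274, -0.001]
contact_force: [0.1, 0.2, -0.2]
gripper_width: 0.596
grasp_force: 0.0
```

```bash
cat >> h.py <<'E'
from scipy.spatial.transform import Rotation as Ro
def pose():
    s=manip.state(); q=s['tool_rot']; return s,np.array(s['tool_pos']),Ro.from_quat([q[1],q[2],q[3],q[0]]).as_matrix()
def delta(X,yaw=None):
    s,p,R=pose(); d=R.T@(np.array(X)-p)/.15; a=np.arctan2(R[1,0],R[0,0])
    print('t',s['time'],'pos',p.round(4),'yaw',round(a,4),'tilt',R[:,2].round(3),'shift',d.round(3),'turn',None if yaw is None else round((a-yaw)/2/np.pi,4),'F',np.round(s['contact_force'],1),'w',round(s['gripper_width'],3),'grip',s['grasp_force'])
E
python3 - <<'E'
from h import *
print(manip.tcp_to_tips)
delta([.477,-.2845,.091],.5542)
f=manip.grab_frame('side');s=f['frame'][100:280,260:440];save('ab.png',cv2.resize(s,(600,600),interpolation=cv2.INTER_CUBIC))
E
```

```text
0.025
t 2.4667 pos [ 0.4776 -0.2852  0.2109] yaw 0.5542 tilt [-0.001 -0.    -1.   ] shift [-0.    -0.005  0.799] turn 0.0 F [ 0.1  0.2 -0.2] w 0.596 grip 0.0
```

>>> arm_command([
  [0.2,[0,-0.003,0.4],0],
  [0.2,[0,-0.003,0.7],0],
  [0.2,[0,-0.003,0.8],0],
  [0.2,[0,-0.003,0.8],0],
  [0.2,[0,-0.003,0.8],0],
  [0.2,[0,-0.003,0.8],0],
])

```text
time: 3.02
tool_pos: [0.4781, -0.287, 0.094]
tool_rot: [0.002, 0.962, 0.272, 0.001]
contact_force: [0.5, -0.3, 0.9]
gripper_width: 0.607
grasp_force: 0.0
```

```bash
python3 - <<'E'
from h import *
delta([.477,-.2845,.091],.5542)
f=manip.grab_frame('side');s=f['frame'][100:280,260:440];save('ab2.png',cv2.resize(s,(600,600),interpolation=cv2.INTER_CUBIC))
E
```

```text
t 3.0167 pos [ 0.4781 -0.287   0.094 ] yaw 0.551 tilt [ 0.003 -0.003 -1.   ] shift [ 0.002 -0.018  0.02 ] turn -0.0005 F [ 0.5 -0.3  0.9] w 0.607 grip 0.0
```

View pics/ab2.png

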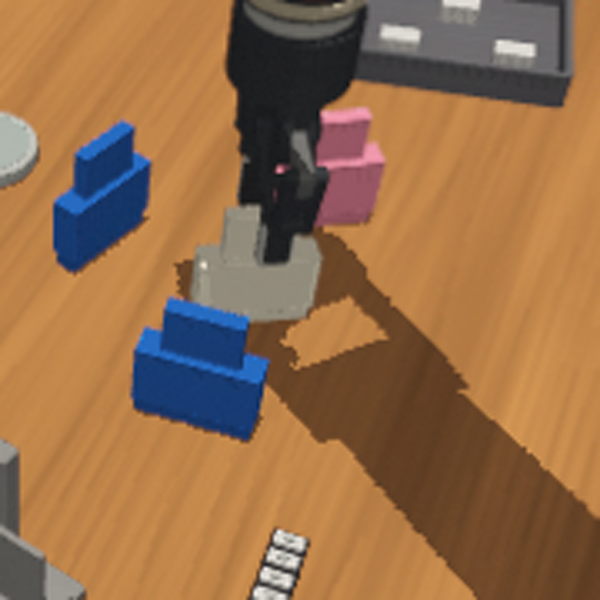

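```bash
python3 - <<'E'
from h import *
f=manip.grab_frame('side');g=manip.grab_frame('top')
def c(p,f=f): u=proj(f,p); return ((u-[260,100])*600/180).round()
s,p,R=pose()
for y in(-.028,-.042,.028,.042): print(y,c(p+R@[0,y,.014]),c(p+R@[0,y,.024]))
a=.5542;M=np.array([[np.cos(a),-np.sin(a),0],[np.sin(a),np.cos(a),0],[0,0,1]])
for X in([40,11,58],[-40,11,58],[25,6,94],[-25,6,94],[40,11,12],[-40,11,12]): print(X,c(np.array([.477,-.2841,0])+M@X/1000) if 0 else c(np.array([.477,-.2841,0])+M@(np.array(X)/1000)))
save('tp.png',cv2.resize(g['frame'][190:280,290:380],(600,600),interpolation=cv2.INTER_CUBIC))
E
```

```text
-0.028 [268. 249.] [266. 260.]
-0.042 [273. 264.] [271. 275.]
0.028 [250. 191.] [249. 203.]
0.042 [246. 178.] [244. 189.]
[40, 11, 58] [199. 265.]
[-40, 11, 58] [320. 256.]
[25, 6, 94] [226. 217.]
[-25, 6, 94] [304. 211.]
[40, 11, 12] [193. 314.]
[-40, 11, 12] [310. 306.]
```

View pics/tp.png

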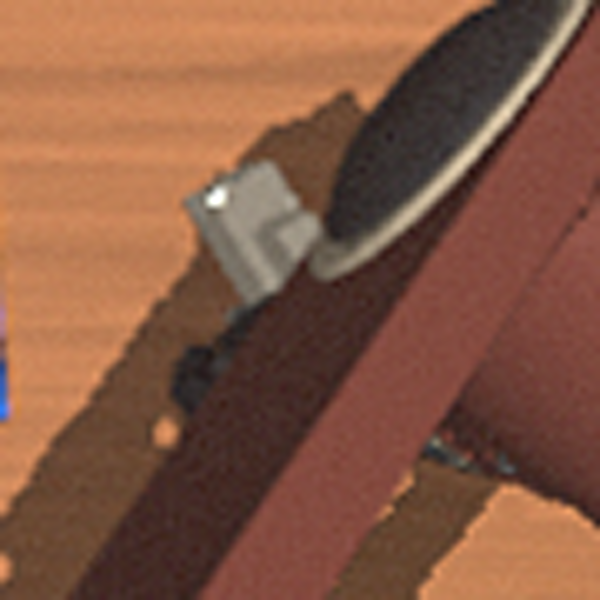

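>>> arm_command([
  [0.2,[0,0,0.01],0],
  [-0.4,[0,0,0.01],0],
  [-0.8,[0,0,0.01],0],
  [-0.9,[0,0,0.01],0],
  [-0.9,[0,0,0.01],0],
  [-0.9,[0,0,0.01],0],
  [-0.9,[0,0,0.01],0],
  [-0.9,[0,0,0.01],0],
])

```text
time: 3.83
tool_pos: [0.4775, -0.2851, 0.0902]
tool_rot: [0.0, 0.962, 0.273, 0.0]
contact_force: [-0.6, 1.4, 3.7]
gripper_width: 0.126
grasp_force: 58.9
```

```bash
python3 - <<'E'
from h import *
delta([.477,-.2845,.091],.5542)
E
```

```text
t 3.8333 pos [ 0.4775 -0.2851  0.0902] yaw 0.5525 tilt [ 0. -0. -1.] shift [-0.001 -0.005 -0.005] turn -0.0003 F [-0.6  1.4  3.7] w 0.126 grip 58.94857585430145
```

>>> arm_command([
  [-0.9,[0,0,-0.3],0],
  [-0.9,[0,0,-0.6],0],
  [-0.9,[0,0,-0.93],0],
  [-0.9,[0,0,-0.93],0],
  [-0.9,[0,0,-0.93],0],
])

```text
time: 4.25
tool_pos: [0.4793, -0.2866, 0.235]
tool_rot: [0.004, 0.962, 0.273, 0.003]
contact_force: [0.4, -1.1, -0.9]
gripper_width: 0.131
grasp_force: 59.2
```

>>> arm_command([
  [-0.9,[0.2,-0.2,0],0],
  [-0.9,[0.45,-0.44,0],0],
  [-0.9,[0.724,-0.705,0],0],
  [-0.9,[0.724,-0.705,0],0],
  [-0.9,[0.724,-0.705,0],0],
])

```text
time: 4.67
tool_pos: [0.5136, -0.1333, 0.226]
tool_rot: [-0.002, 0.961, 0.275, -0.001]
contact_force: [0.3, 0.1, -1.5]
gripper_width: 0.129
grasp_force: 59.4
```

>>> arm_command([
  [-0.9,[0.2,-0.2,0],0.0195],
  [-0.9,[0.4,-0.39,0],0.039],
  [-0.9,[0.6,-0.585,0],0.058],
  [-0.9,[0.724,-0.705,0],0.077],
  [-0.9,[0.724,-0.705,0],0.096],
  [-0.9,[0.724,-0.705,0],0.11],
  [-0.9,[0.724,-0.705,0],0.1195],
  [-0.9,[0.724,-0.705,0],0.1195],
  [-0.9,[0.724,-0.705,0],0.1195],
])

```text
time: 5.42
tool_pos: [0.5503, 0.0087, 0.227]
tool_rot: [0.0, 0.995, -0.098, -0.002]
contact_force: [-0.9, -0.4, -2.7]
gripper_width: 0.124
grasp_force: 59.6
```

```bash
python3 - <<'E'
from h import *
delta([.5514,.0088,.230],-.1986)
E
```

```text
t 5.4167 pos [0.5503 0.0087 0.227 ] yaw -0.197 tilt [-0.004  0.    -1.   ] shift [ 0.007 -0.002 -0.02 ] turn 0.0002 F [-0.9 -0.4 -2.7] w 0.124 grip 59.56304848194122
```

>>> arm_command([
  [-0.9,[0,0,0.2],0],
  [-0.9,[0,0,0.37],0],
  [-0.9,[0,0,0.37],0],
  [-0.9,[0,0,0.37],0],
  [-0.9,[0,0,0.37],0],
])

```text
time: 5.83
tool_pos: [0.5515, 0.0086, 0.1746]
tool_rot: [0.0, 0.995, -0.099, 0.0]
contact_force: [0.8, -0.1, -1.3]
gripper_width: 0.131
grasp_force: 59.5
```

```bash
python3 - <<'E'
from h import *
delta([.5514,.0088,.10],-.1986)
s=manip.grab_frame('side');t=manip.grab_frame('top')
a=cv2.resize(s['frame'][215:335,170:290],(600,600),interpolation=cv2.INTER_CUBIC)
save('hov.png',a)
save('hovt.png',cv2.resize(t['frame'][140:236,100:228],None,fx=3,fy=3,interpolation=cv2.INTER_CUBIC))
# predictions in crop coords
def c(p): u=proj(s,p); return ((u-[170,215]+.5)*5-.5).round(1)
_,p,R=pose()
a=-.1986;M=np.array([[np.cos(a),-np.sin(a),0],[np.sin(a),np.cos(a),0],[0,0,1]])
for X in([40,11,58],[-40,11,58],[-40,-11,58],[-40,11,12],[-40,-11,12],[40,11,12]): print('sp',X,c([p[0],p[1],p[2]-.0902]+M@(np.array(X)/1000)))
for X in([48,-20,70],[-48,-20,70],[-50,-60,70],[50,-60,70],[-20,-73,106],[20,-73,106]): print('st',X,c(np.array([.5607,.0548,0])+M@(np.array(X)/1000)))
E
```

```text
t 5.8333 pos [0.5515 0.0086 0.1746] yaw -0.1983 tilt [ 0.001 -0.    -1.   ] shift [-0.001 -0.001  0.497] turn 0.0001 F [ 0.8 -0.1 -1.3] w 0.131 grip 59.46643352508545
sp [40, 11, 58] [248.4  39.6]
sp [-40, 11, 58] [429.5 152.8]
sp [-40, -11, 58] [471.  111.2]
sp [-40, 11, 12] [432.7 235.4]
sp [-40, -11, 12] [472.2 194.4]
sp [40, 11, 12] [259.5 123.3]
st [48, -20, 70] [222.4 188.3]
st [-48, -20, 70] [425.9 325.4]
st [-50, -60, 70] [500.8 252.6]
st [50, -60, 70] [290.6 118. ]
st [-20, -73, 106] [455.9 126.2]
st [20, -73, 106] [369.3  73. ]
```

View pics/hov.png

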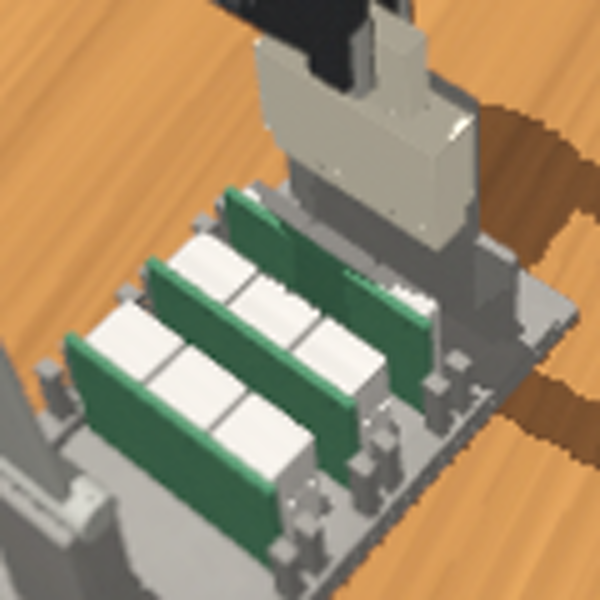

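>>> arm_command([
  [-0.9,[0,0,0.06],0],
  [-0.9,[0,0,0.12],0],
  [-0.9,[0,0,0.18],0],
  [-0.9,[0,0,0.24],0],
  [-0.9,[0,0,0.24],0],
])

```text
time: 6.35
tool_pos: [0.5493, 0.0092, 0.1345]
tool_rot: [-0.0, 0.995, -0.099, -0.003]
contact_force: [-0.7, 0.5, -1.6]
gripper_width: 0.13
grasp_force: 59.6
```

```bash
python3 - <<'E'
from h import *
delta([.5514,.0088,.1],-.1986)
E
```

```text
t 6.35 pos [0.5493 0.0092 0.1345] yaw -0.1984 tilt [-0.005  0.001 -1.   ] shift [ 0.016 -0.     0.23 ] turn 0.0 F [-0.7  0.5 -1.6] w 0.13 grip 59.55173671245575
```

>>> arm_command([
  [-0.9,[0,0,0.06],0],
  [-0.9,[0,0,0.12],0],
  [-0.9,[0,0,0.18],0],
  [-0.9,[0,0,0.23],0],
  [-0.9,[0,0,0.23],0],
  [-0.9,[0,0,0.23],0],
])

```text
time: 6.85
tool_pos: [0.5507, 0.009, 0.1025]
tool_rot: [-0.0, 0.995, -0.099, -0.001]
contact_force: [0.7, 0.2, -0.4]
gripper_width: 0.128
grasp_force: 59.6
```

```bash
python3 - <<'E'
from h import *
delta([.5514,.0088,.1],-.1986)
E
```

```text
t 6.85 pos [0.5507 0.009  0.1025] yaw -0.1984 tilt [-0.002  0.    -1.   ] shift [0.005 0.001 0.016] turn 0.0 F [ 0.7  0.2 -0.4] w 0.128 grip 59.56511199474335
```

Nearly home; small steps until contact.

>>> arm_command([
  [-0.9,[0,0,0.015],0],
  [-0.9,[0,0,0.03],0],
  [-0.9,[0,0,0.03],0],
])

```text
time: 7.1
tool_pos: [0.5521, 0.0089, 0.1002]
tool_rot: [-0.0, 0.995, -0.099, 0.001]
contact_force: [-1.4, 0.4, 2.4]
gripper_width: 0.127
grasp_force: 60.0
```

```bash
python3 - <<'E'
from h import *
delta([.5514,.0088,.1],-.1986)
E
```

```text
t 7.1 pos [0.5521 0.0089 0.1002] yaw -0.1984 tilt [ 0.002 -0.    -1.   ] shift [-0.004  0.002  0.001] turn 0.0 F [-1.4  0.4  2.4] w 0.127 grip 60.04518806934357
```

>>> arm_command([
  [-0.55,[0,0,0],0],
  [-0.55,[0,0,0],0],
  [-0.55,[0,0,0],0],
  [-0.55,[0,0,0],0],
  [-0.55,[0,0,0],0],
])

```text
time: 7.52
tool_pos: [0.5511, 0.009, 0.0988]
tool_rot: [0.0, 0.995, -0.099, 0.0]
contact_force: [-0.7, -0.4, 0.2]
gripper_width: 0.224
grasp_force: 0.0
```

>>> arm_command([
  [-0.55,[0,0,-0.1],0],
  [-0.55,[0,0,-0.25],0],
  [-0.55,[0,0,-0.5],0],
  [-0.55,[0,0,-0.75],0],
  [-0.55,[0,0,-0.95],0],
  [-0.55,[0,0,-0.95],0],
])

```text
time: 8.02
tool_pos: [0.5548, 0.0086, 0.2501]
tool_rot: [0.0, 0.995, -0.099, 0.007]
contact_force: [1.1, 0.7, 0.9]
gripper_width: 0.22
grasp_force: 0.0
```

```bash
python3 - <<'E'
from h import *
np.set_printoptions(precision=4,suppress=True)
delta([.5514,.0088,.1],-.1986)
s=manip.grab_frame('side');t=manip.grab_frame('top')
save('seat.png',np.hstack([cv2.resize(s['frame'][215:315,180:280],(400,400),interpolation=cv2.INTER_CUBIC),cv2.resize(t['frame'][140:240,130:230],(400,400),interpolation=cv2.INTER_CUBIC)]))
a=-.1986;M=np.array([[np.cos(a),-np.sin(a),0],[np.sin(a),np.cos(a),0],[0,0,1]])
W=lambda *X:np.array([.5607,.0548,0])+M@(np.array(X)/1000)
for X in((25,-41,104),(-25,-41,104),(-25,-53,104),(40,-36,68),(-40,-36,68),(48,-20,70),(-48,-20,70)): print(X,((proj(s,W(*X))-[180,215]+.5)*4).round(1),((proj(t,W(*X))-[130,140]+.5)*4).round(1))
for f in(s,t):print([(d['extent'],d['confidence']) for d in manip.search_frame(f,'keeper')])
for X in((20,110,106),(-20,110,106),(20,110+.178*208+6,106+204),(-20,110+.178*208+6,106+204)):print(X,proj(s,W(*X)),proj(t,W(*X)))
E
```

```text
t 8.0167 pos [0.5548 0.0086 0.2501] yaw -0.1983 tilt [ 0.014 -0.002 -1.   ] shift [-0.036  0.004  1.   ] turn 0.0 F [1.1 0.7 0.9] w 0.22 grip 0.0
(25, -41, 104) [201.2 100.2] [226.8 150. ]
(-25, -41, 104) [288.3 156. ] [201.3 253.4]
(-25, -53, 104) [305.7 138.3] [226.3 259.1]
(40, -36, 68) [175.  140.1] [237.2 128.4]
(-40, -36, 68) [309.9 229.2] [198.6 285.7]
(48, -20, 70) [138.3 151. ] [208.8 105. ]
(-48, -20, 70) [301.1 260.7] [161.9 294.2]
[([124.8, 222.7, 186.8, 314.9], 0.96)]
[([240.9, 87.7, 262.8, 113.6], 0.7)]
(20, 110, 106) [168.5115 300.2075] [106.6213 161.5852]
(-20, 110, 106) [186.4838 314.4717] [101.1049 182.27  ]
(20, 153.024, 310) [110.29   234.7658] [ 11.6853 126.461 ]
(-20, 153.024, 310) [132.8263 251.7244] [  3.0935 155.8679]
```

View pics/seat.png

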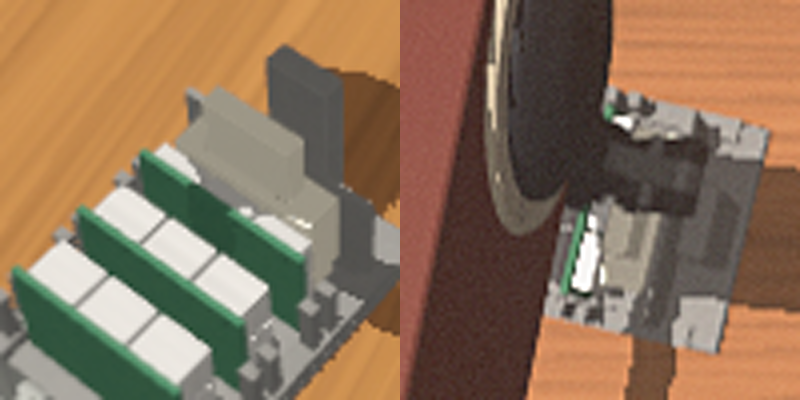

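```bash
python3 - <<'E'
from h import *
s=manip.grab_frame('side')
a=-.1986;M=np.array([[np.cos(a),-np.sin(a),0],[np.sin(a),np.cos(a),0],[0,0,1]])
W=lambda *X:np.array([.5607,.0548,0])+M@(np.array(X)/1000)
for th in(1.6,1.65,1.7,1.75,1.8,1.85):
    c,n=np.cos(th),np.sin(th)
    pts=np.array([proj(s,W(x,110-r*c+o*n,106+r*n+o*c)) for x in(-20,20) for r in(0,208) for o in(0,6)])
    print(th,pts.min(0).round(1),pts[[2,6]].round(1).tolist())
for th in(1.45,1.2,.95,.7,.45,.2,0):
    c,n=np.cos(th),np.sin(th);r=175
    y=110-r*c+6*n+15;z=106+r*n+6*c+25
    print(th,'tcp y',round(y),'z',round(z),'world',W(0,y,z).round(3))
E
```

```text
1.6 [130.7 213.7] [[157.2, 229.3], [134.6, 213.7]]
1.65 [123.9 219.2] [[150.4, 235.2], [127.9, 219.2]]
1.7 [117.2 225. ] [[143.7, 241.4], [121.1, 225.0]]
1.75 [110.4 231.3] [[136.9, 248.0], [114.3, 231.3]]
1.8 [103.8 237.8] [[130.1, 254.9], [107.6, 237.8]]
1.85 [ 97.2 244.7] [[123.5, 262.2], [101.0, 244.7]]
1.45 tcp y 110 z 305 world [0.582 0.163 0.305]
1.2 tcp y 67 z 296 world [0.574 0.121 0.296]
0.95 tcp y 28 z 277 world [0.566 0.082 0.277]
0.7 tcp y -5 z 248 world [0.56  0.05  0.248]
0.45 tcp y -30 z 213 world [0.555 0.025 0.213]
0.2 tcp y -45 z 172 world [0.552 0.01  0.172]
0 tcp y -50 z 137 world [0.551 0.006 0.137]
```

>>> arm_command([
  [-0.55,[0,0,-0.25],0],
  [-1,[0,0,-0.5],0],
  [-1,[0,0,-0.75],0],
  [-1,[0,0,-0.87],0],
  [-1,[0,0,-0.87],0],
  [-1,[0,0,-0.87],0],
])

```text
time: 8.77
tool_pos: [0.5513, 0.009, 0.3714]
tool_rot: [-0.0, 0.995, -0.099, -0.0]
contact_force: [-0.5, 0.0, -0.6]
gripper_width: 0.003
grasp_force: 0.0
```

```bash
cat > sf.py <<'E'
from h import *
s,p,R=pose();a=-.1986;M=np.array([[np.cos(a),-np.sin(a),0],[np.sin(a),np.cos(a),0],[0,0,1]])
print('t',s['time'],'stand',(M.T@(p-[.5607,.0548,0])*1000).round(1),'yaw',np.arctan2(R[1,0],R[0,0]).round(3),'tilt',R[:,2].round(3),'F',(M.T@s['contact_force']).round(1),'w',s['gripper_width'])
E
python3 sf.py
```

```text
t 8.7667 stand [-2.000e-01 -4.680e+01  3.714e+02] yaw -0.198 tilt [-0.  0. -1.] F [-0.5 -0.1 -0.6] w 0.002789580656795482
```

>>> arm_command([
  [-1,[0,-0.2,0],0],
  [-1,[0,-0.4,0],0],
  [-1,[0,-0.6,0],0],
  [-1,[0,-0.72,0],0],
  [-1,[0,-0.72,0],0],
])

```text
time: 9.18
tool_pos: [0.5716, 0.1177, 0.3673]
tool_rot: [-0.0, 0.995, -0.097, -0.003]
contact_force: [-0.2, -0.2, -0.4]
gripper_width: 0.005
grasp_force: 0.0
```

>>> arm_command([
  [-1,[0,-0.2,0],0],
  [-1,[0,-0.4,0],0],
  [-1,[0,-0.6,0],0],
  [-1,[0,-0.72,0],0],
  [-1,[0,-0.72,0],0],
  [-1,[0,-0.72,0.2],0],
  [-1,[0,-0.72,0.4],0],
  [-1,[0,-0.72,0.4],0],
  [-1,[0,-0.72,0.4],0],
])

```text
time: 9.93
tool_pos: [0.5922, 0.2193, 0.3076]
tool_rot: [0.002, 0.995, -0.1, -0.004]
contact_force: [1.0, 0.5, -0.2]
gripper_width: 0.002
grasp_force: 0.0
```

```bash
python3 sf.py
```

```text
t 9.9333 stand [ -1.6 167.4 307.6] yaw -0.199 tilt [-0.008 -0.002 -1.   ] F [ 0.9  0.7 -0.2] w 0.002265605991916659
```

>>> arm_command([
  [-1,[0,0.09,0],0],
  [-1,[0,0.19,0.01],0],
  [-1,[0,0.29,0.02],0],
  [-1,[0,0.39,0.04],0],
  [-1,[0,0.49,0.05],0],
  [-1,[0,0.585,0.075],0],
  [-1,[0,0.68,0.1],0],
  [-1,[0,0.765,0.135],0],
  [-1,[0,0.85,0.18],0],
  [-1,[0,0.94,0.227],0],
  [-1,[0,0.94,0.227],0],
])

```text
time: 10.85
tool_pos: [0.5648, 0.0802, 0.2752]
tool_rot: [0.001, 0.995, -0.1, -0.002]
contact_force: [0.5, 0.0, 0.4]
gripper_width: -0.002
grasp_force: 0.4
```

```bash
python3 sf.py
```

```text
t 10.85 stand [ -1.   25.7 275.2] yaw -0.201 tilt [-0.004 -0.001 -1.   ] F [0.5 0.1 0.4] w -0.0016400745083131028
```

```bash
python3 sf.py; python3 - <<'E'
from h import *
for n in('side','top'):
    f=manip.grab_frame(n)
    print(n,[(np.round(d['extent']),d['confidence']) for d in manip.search_frame(f,'keeper')])
a=-.1986;M=np.array([[np.cos(a),-np.sin(a),0],[np.sin(a),np.cos(a),0],[0,0,1]])
W=lambda *X:np.array([.5607,.0548,0])+M@(np.array(X)/1000)
f=manip.grab_frame('side')
for th in(.7,.95,1.2,1.66):
    c,n=np.cos(th),np.sin(th)
    pts=np.array([proj(f,W(x,110-r*c+o*n,106+r*n+o*c)) for x in(-20,20) for r in(0,208) for o in(0,6)])
    print(th,pts.min(0).round(),pts.max(0).round())
E
python3 sf.py
```

```text
t 10.85 stand [ -1.   25.7 275.2] yaw -0.201 tilt [-0.004 -0.001 -1.   ] F [0.5 0.1 0.4] w -0.0016400745083131028
side [(array([167., 186., 233., 309.]), 0.81)]
top [(array([ 99., 176., 135., 183.]), 0.5)]
0.7 [166. 182.] [250. 315.]
0.95 [166. 180.] [231. 316.]
1.2 [166. 185.] [207. 316.]
1.66 [123. 220.] [186. 317.]
t 11.1 stand [ -0.5  28.7 277.6] yaw -0.198 tilt [-0.001  0.    -1.   ] F [-1.5  1.   0.2] w 0.00010462571351694856
```

>>> arm_command([
  [-1,[0,0.09,0.07],0],
  [-1,[0,0.157,0.13],0],
  [-1,[0,0.225,0.195],0],
  [-1,[0,0.285,0.27],0],
  [-1,[0,0.34,0.35],0],
  [-1,[0,0.39,0.43],0],
  [-1,[0,0.43,0.515],0],
  [-1,[0,0.465,0.61],0],
  [-1,[0,0.49,0.7],0],
  [-1,[0,0.505,0.78],0],
  [-1,[0,0.52,0.85],0],
  [-1,[0,0.525,0.89],0],
  [-1,[0,0.525,0.89],0],
])

```text
time: 12.18
tool_pos: [0.5497, 0.0054, 0.1423]
tool_rot: [-0.0, 0.995, -0.099, -0.001]
contact_force: [-0.3, -0.9, 3.0]
gripper_width: -0.001
grasp_force: 1.5
```

```bash
python3 sf.py
```

```text
t 12.1833 stand [ -1.1 -50.6 142.3] yaw -0.199 tilt [-0.002  0.    -1.   ] F [-0.1 -1.   3. ] w -0.0009444819191995653
```

Force 3–4 N as expected; now press the last few mm until it stops.

>>> arm_command([
  [-1,[0,0,0.015],0],
  [-1,[0,0,0.03],0],
  [-1,[0,0,0.045],0],
  [-1,[0,0,0.045],0],
  [-1,[0,0,0.045],0],
])

```text
time: 12.6
tool_pos: [0.5502, 0.0055, 0.1374]
tool_rot: [-0.0, 0.995, -0.099, -0.0]
contact_force: [-1.8, -1.9, 3.4]
gripper_width: 0.004
grasp_force: 1.6
```

```bash
python3 sf.py
```

```text
t 12.6 stand [ -0.5 -50.4 137.4] yaw -0.198 tilt [-0.  0. -1.] F [-1.4 -2.2  3.4] w 0.0036072695962598277
```

>>> arm_command([
  [-1,[0,0,0.01],0],
  [-1,[0,0,0.02],0],
  [-1,[0,0,0.02],0],
  [-1,[0,0,0.02],0],
])

```text
time: 12.93
tool_pos: [0.5505, 0.0055, 0.1369]
tool_rot: [-0.0, 0.995, -0.099, -0.0]
contact_force: [-9.4, -0.3, 13.5]
gripper_width: -0.002
grasp_force: 7.3
```

```bash
python3 sf.py
```

```text
t 12.9333 stand [ -0.3 -50.3 136.9] yaw -0.198 tilt [-0.001  0.    -1.   ] F [-9.2 -2.1 13.5] w -0.0017292243133895573
```

>>> arm_command([
  [-1,[0,0,0],0],
  [-1,[0,0,0],0],
  [-1,[0,0,0],0],
  [-1,[0,0,0],0],
])

```text
time: 13.27
tool_pos: [0.5505, 0.0055, 0.1369]
tool_rot: [-0.0, 0.995, -0.099, -0.0]
contact_force: [-8.0, -0.9, 14.1]
gripper_width: 0.0
grasp_force: 7.2
```

```bash
python3 - <<'E'
from h import *
s=manip.grab_frame('side'); save('fin.png',cv2.resize(s['frame'][190:340,150:300],(600,600),interpolation=cv2.INTER_CUBIC))
E
python3 sf.py
```

```text
t 13.3167 stand [ -0.3 -50.3 136.9] yaw -0.198 tilt [-0.001  0.    -1.   ] F [-8.2 -2.3 13.7] w -0.0008807164879257995
```

View pics/fin.png

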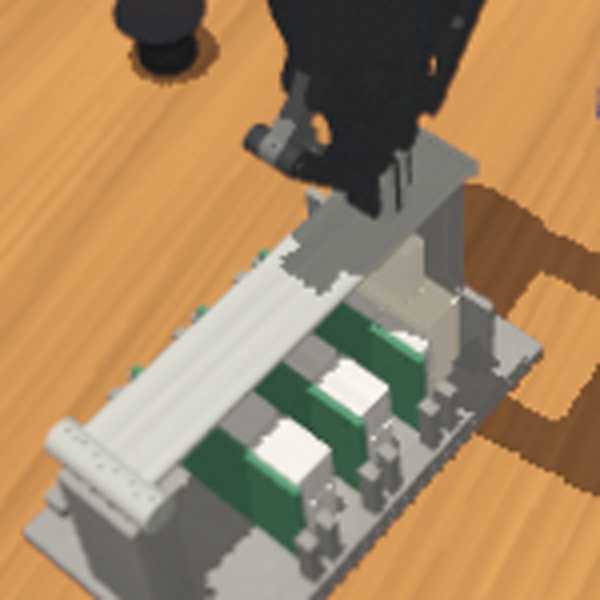

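The keeper lies level on the rest post near (450,170), with the fingertips pressing it at (375,205). The spacer stands seated under it at (415,290).

```bash
python3 -c "
from plant import manip
print(manip.job_done())"
```

```text
the job is handed in; nothing more can be done
None
```

I stood the white spacer fully home in the 26 mm gap beside card_low and let go of it, then swung the keeper down flush on its rest post and handed in while holding it with about 14 N; no verdict came back.

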